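# Tap the orange stop slide up to the red mark

## Task

Set the fixture for the next casting: nudge the orange stop along its rail until its black pointer stands over the red mark. It is stiff, so do it in at least two taps: leave it clearly short of the red mark first with the gripper off it for a moment, then tap it the rest of the way, and never let the pointer run past the red mark. Leave the blue stop and the grey jar where they are.

Things in the scene. Friction and masses are not known exactly. Their poses are not given: they have to be found in the camera images.
- orange_stop: Orange block, 46 x 36 x 40 mm (x across rail, y along, z up), stiff slide (6 N, stays put) on a rail fixed to the table. Push its -y face towards its +y (about robot's left); starts 70-220 mm short of the mark. Origin: centre of underside, 22.5 mm above table; rail top 22 mm, its end plates 28 mm. Thin black pointer at y=0 juts from its foot to x=+60 mm, away from the robot, over a white strip.
- mark: Flat red clip, 30 mm square, 4 mm thick, fixed on the white strip beside the orange stop's rail, axes parallel to the orange stop's. Origin: centre of underside, 11 mm above table, 45 mm to the rail's +x side. The pointer passes freely over it; it is at the mark's centre when stop and mark origins are level along the mark's y, and over the red up to 15 mm either side.
- blue_stop: Blue block like the orange one (same size, origin, axes) on a second such rail with a green clip, roughly parallel, 130 to 200 mm nearer to or farther from the robot. Not to be moved.
- jar: Loose grey jar with white cap, 60 mm diameter, 75 mm tall, on the table to the robot's right of the rails. Origin: centre of underside. Not to be moved.

How it is judged:
By the outcome, as a careful person would: the job done as asked, in the order asked, and still so for the second after the job is handed in, with the robot touching nothing.
It also fails if it takes over 48 s, if anything falls off the work surface, if the arm or the gripper's body presses on something with over 40 N, if the wrist force passes 120 N, or if a joint passes its speed limit or range.

## Robot

A 6-joint arm with a two-finger parallel gripper is mounted at the origin on the work surface. World frame = base frame: x ahead of the robot, y to its left, z up, the work surface at z = 0. Lengths are in mm, angles in rad, forces in N, time in s.
With the tool pointing down it reaches from about 300 to 775 mm from the base axis. Payload 14.6 kg.
Tool frame: the origin (TCP) lies between the finger pads; the fingertips stand ahead of it and the grasp point (between the pads) lies 11 mm behind it (manip.finger_overhang is the z of the fingertips in the tool frame, in mm); z points along the fingers, y is the line along which they close (so a half turn about z gives the same grasp; the last joint's range is limited). The gripper opens to 94 mm and grips with 3 to 60 N. Pads are 16 mm wide; open, the fingers measure 119 mm over their backs; the gripper's body (75 mm by 177 mm) begins 78 mm behind the grasp point.
Start: joints at [1.23, 0.3, 1.521, -0, 1.321, -0.067], TCP at [148.713, 529.503, 213.446] pointing down, gripper open.
Joint ranges: [-3.03, 3.03], [-0.79, 2.21], [0.23, 2.52], [-1.04, 4.18], [0, 3.07], [-2.55, 2.55]. Speed limits (rad/s): [2.22, 2.22, 2.57, 3.14, 3.14, 3.14].

## Interface

Orientations are given as [roll, pitch, yaw] about the fixed x, y, z axes, in that order (R = Rz(yaw) Ry(pitch) Rx(roll)).
In Python, from cell import manip gives the robot as it stands.
- The arm moves only by the tool jog_arm, never from a script. Its argument "series" is a list of rows, each a list of 7 numbers: the shift along the world's x, y, z as a fraction of full scale, then the turn, a rotation vector about the world's x, y, z as a fraction of full scale, then the closure, from 0 (fully open) to 1 (shut). In form: [[dx, dy, dz, wx, wy, wz, fingers], ...]. A call has 1 to 8 rows; each row is the pose to reach, as a shift and turn from the pose commanded when the call began; what a row does not reach only later rows make up. Full scale, the value 1, is 120 mm for a shift and 90 degrees for a turn. A row lasts 1/12 s, in which the tool goes at most 41.7 mm and 7.16 degrees, less where a joint would pass 70% of its speed; a pose out of reach is approached as far as the arm can. A call with a number of a shift or a turn outside -1 to 1 is refused whole. A call with a gripper value outside its range is refused whole. The fingers move at their own pace and stop on an object; "grip_force" is the grip in N (left out, the last holds). Time passes only in rows, so rows that repeat a pose let the fingers close. It gives the time, the measured TCP pose, the force, the opening and the grip force at its end, in the units of the state.
- manip.read_state(): the state, without advancing time (a new reading comes with each control period).
- manip.camera(name): name is "side" or "top" or "wrist"; returns a dict with "frame" (480x640x3 uint8, red, green, blue), "vfov" (degrees; the focal length in pixels is half the picture's height over the tangent of half this angle, whatever the lens; pixels are square), "cx", "cy" (the principal point, pixels), "k1" (the pictures are not rectified: a ray, as slopes to the right and down, at radius r is drawn at 1 + k1 r^2 times it, then the intrinsics apply), "R" (3x3) and "t" (3): a world point X has camera coordinates R X + t; the wrist camera has in their place "hand_eye" (4x4, takes a point from camera to tool coordinates, whose origin is the TCP and whose axes are the flange's). Camera axes: x right, y down, z forward; pixel columns grow to the right and rows downward; lengths in mm; the calibration is good to about 2 mm. A picture is of the moment at which its call begins: read the wrist's pose just before it. There is no depth.
- manip.sign_off(): hands the job in; it is judged then, once.
The state is a dict: "clock": time; "joints": joint angles; "qd": joint speeds; "effort": joint torques, N m; "eef_pos": TCP position; "eef_rot": TCP orientation; "wrist_force": force on the tool from outside, world axes, zero at the start; "moment": the same for the moment, N m; "finger_gap": finger opening in mm; "finger_force": force on a finger pad.
Only numpy, scipy, OpenCV 4.12 (cv2) and the standard library are available. Lean on these libraries where they do the work, as an engineer would, in place of code of your own. Each camera call takes 0.05 s, during which the arm holds its last target. There are 200 camera calls.

## Working session

There is one attempt and no reset: what is moved stays moved. The work goes in short steps, Python scripts to look and compute and a tool call to move; the robot and the scene stay as the last step left them, time stands still between calls to the robot, and variables do not carry over. Pictures are saved under pics/ and viewed, at most 10 in all, crops included, and the job is handed in when it is done.

Besides the shell and the picture viewer there is one more tool, called as name([rows], argument=value, ...), one row to a line, values as JSON. jog_arm: Moves the arm, as the interface text tells. Its arguments: {"type":"object","properties":{"series":{"type":"array"},"grip_force":{"type":"number"}},"required":["series"]}

```bash
mkdir -p pics; cat > h.py <<'E'
import numpy as np, cv2
from cell import manip
def snap(n,f):
    c=manip.camera(n); cv2.imwrite('pics/'+f,c['frame'][:,:,::-1]); return c
def ray(c,u,v):
    f=240/np.tan(np.radians(c['vfov'])/2)
    K=np.array([[f,0,c['cx']],[0,f,c['cy']],[0,0,1.]])
    p=cv2.undistortPoints(np.array([[[u,v]]],float),K,np.array([c['k1'],0,0,0.]))[0,0]
    R=np.array(c['R']);t=np.array(c['t'])
    return -R.T@t, R.T@np.array([p[0],p[1],1])
def onz(c,u,v,z):
    o,d=ray(c,u,v); return o+d*(z-o[2])/d[2]
def tri(a,b):
    (o1,d1),(o2,d2)=a,b
    s=np.linalg.lstsq(np.c_[d1,-d2],o2-o1,rcond=None)[0]
    p,q=o1+d1*s[0],o2+d2*s[1]; return (p+q)/2,np.linalg.norm(p-q)
E
python3 - <<'E'
from h import *
for n in('top','side'):
    c=snap(n,n+'0.png'); np.savez(n+'0.npz',**c)
    print(n,c['vfov'],c['k1'],c['cx'],c['cy'],-np.array(c['R']).T@c['t'])
s=manip.read_state(); print(s['clock'],s['eef_pos'],s['eef_rot'],s['wrist_force'],manip.finger_overhang)
E
```

```text
top 47.338523178132206 -0.1357972326554648 319.2785555909672 242.97359175166525 [ 429.63049648 -172.92567497  828.27810574]
side 49.376155378225626 -0.005092178642373337 330.3030539331062 250.50948691282872 [239.11718716 177.95547265 647.63383663]
0.1 [148.64726171 529.29254834 212.93825788] [-3.14052446e+00 -4.84457444e-05  2.86781751e+00] [-0.66054847 -1.28960432 -0.05735261] 8.0
```

View pics/top0.png

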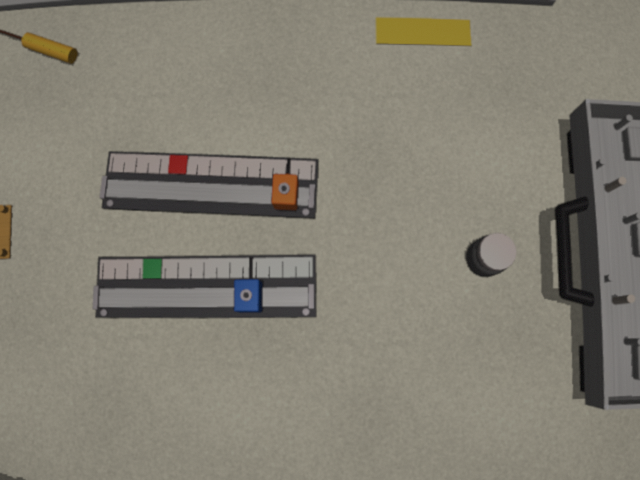

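View pics/side0.png

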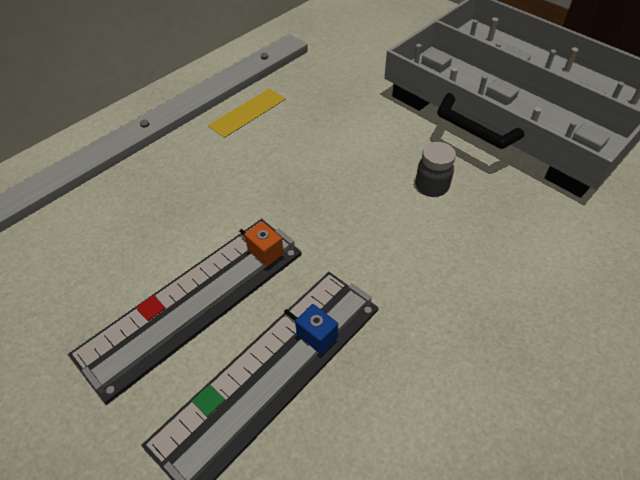

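The top view shows orange at (284,190), its pointer at (289,165) and the red mark at (178,165), with blue at (247,295) and the jar at (495,252). In the side view, orange is at (263,240) and red at (151,307). The arm is out of both views, and world +y is to the left in the top image.

```bash
cat >> h.py <<'E'
def mask(c,col):
    h=cv2.cvtColor(c['frame'],cv2.COLOR_RGB2HSV).astype(int); H,S,V=h[...,0],h[...,1],h[...,2]
    m={'red':((H<5)|(H>172))&(S>150)&(V>60),'orange':(H>=6)&(H<17)&(S>150)&(V>80),'blue':(H>100)&(H<130)&(S>120)&(V>50),
       'white':(S<45)&(V>125)}[col].astype(np.uint8)
    n,l,s,ce=cv2.connectedComponentsWithStats(m); return m,l,s,ce
def blob(c,col,near):
    m,l,s,ce=mask(c,col); k=[i for i in range(1,len(s)) if s[i,4]>60]
    i=min(k,key=lambda i:np.hypot(*(ce[i]-near))); return (l==i).astype(np.uint8),s[i],ce[i]
E
python3 - <<'E'
from h import *
T=dict(np.load('top0.npz'));S=dict(np.load('side0.npz'))
_,s,rt=blob(T,'red',(178,165));_,s2,rs=blob(S,'red',(151,307))
print('red',s,rt,s2,rs,tri(ray(T,*rt),ray(S,*rs)),onz(T,*rt,15),onz(S,*rs,15))
print('screw',tri(ray(T,284,188),ray(S,263,235)),onz(T,284,188,62.5),onz(S,263,235,62.5))
print('blue screw',tri(ray(T,246,296),ray(S,316.5,321.5)))
m,s,ce=blob(T,'orange',(284,190));print('or',s,ce)
q=cv2.boxPoints(cv2.minAreaRect(cv2.findNonZero(m)))
for p in q: print(p,onz(T,*p,62.5).round(1))
m,s,ce=blob(T,'red',(178,165))
for p in cv2.boxPoints(cv2.minAreaRect(cv2.findNonZero(m))): print('redq',p,onz(T,*p,15).round(1))
# rail plate screws for direction
for n,a,b in(('rail screws',(109.5,203),(306,212)),('strip top corners',(108.5,152.5),(318,159))):
    A,B=onz(T,*a,10),onz(T,*b,10);d=A-B;print(n,A.round(1),B.round(1),np.degrees(np.arctan2(d[1],d[0])))
print('jar',tri(ray(T,497,250),ray(S,439,153)))
a=T['frame'][:,:,::-1][130:230,90:330];b=S['frame'][:,:,::-1][200:420,50:320]
a=cv2.resize(a,(768,320),interpolation=2)
cv2.imwrite('pics/cropT.png',a)
E
```

```text
red [169 155  19  19 313] [177.69009585 163.69329073] [136 295  29  25 396] [150.25757576 307.32828283] (array([688.9486499 ,  72.69790405,  11.66687077]), np.float64(1.188402436427715)) [688.38268205  72.11328052  15.        ] [686.00721881  72.94278078  15.        ]
screw (array([ 636.81069077, -101.89020341,   60.99110849]), np.float64(1.864270941384307)) [ 637.20158569 -101.48766957   62.5       ] [ 634.89002238 -101.57153399   62.5       ]
blue screw (array([480.18844012, -52.33855608,  61.56802037]), np.float64(0.35714924125795))
or [272 174  26  31 603] [284.26699834 189.48092869]
[272. 204.] [613.2 -84.9  62.5]
[272. 174.] [658.1 -83.3  62.5]
[297. 174.] [ 658.4 -119.8   62.5]
[297. 204.] [ 613.6 -120.9   62.5]
redq [168.23172 171.91463] [674.9  86.4  15. ]
redq [170.3049  153.25609] [705.6  85.4  15. ]
redq [187.20734 155.13414] [702.5  57.8  15. ]
redq [185.13416 173.79268] [671.9  59.   15. ]
rail screws [625.4 180.4  10. ] [ 613.8 -131.5   10. ] 87.87436990720701
strip top corners [709.2 190.2  10. ] [ 698.8 -148.3   10. ] 88.24550683947037
jar (array([ 547.74000123, -405.18191042,   72.94978744]), np.float64(3.03472261829763))
```

View pics/cropT.png

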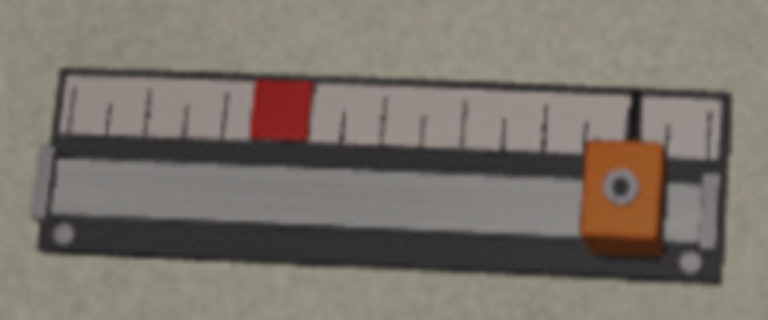

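The crop shows the red mark about 340 px left of the pointer (pointer at x≈636, red centre at x≈283) with a clear rail between. By triangulation the travel is about 176 mm along direction (0.034, 0.999). The lateral offset is 45 mm, the mark top is at z≈12–15 and the stop top is at z≈61, all matching the given sizes.

Next I'll move high over to the start point behind the stop with the fingers closed.

jog_arm([
  [0.11, -0.16, 0, 0, 0, -0.024, 1],
  [0.22, -0.32, 0, 0, 0, -0.048, 1],
  [0.34, -0.47, 0, 0, 0, -0.071, 1],
  [0.45, -0.63, 0, 0, 0, -0.095, 1],
  [0.56, -0.79, 0, 0, 0, -0.118, 1],
  [0.675, -0.943, 0, 0, 0, -0.141, 1],
])

```text
clock: 0.6
eef_pos: [230.1, 415.2, 213.2]
eef_rot: [-3.141, -0.0, 2.645]
wrist_force: [0.3, 0.6, 1.0]
finger_gap: 57.4
finger_force: 0.0
```

jog_arm([
  [0.11, -0.16, 0, 0, 0, -0.024, 1],
  [0.22, -0.32, 0, 0, 0, -0.048, 1],
  [0.34, -0.47, 0, 0, 0, -0.071, 1],
  [0.45, -0.63, 0, 0, 0, -0.095, 1],
  [0.56, -0.79, 0, 0, 0, -0.118, 1],
  [0.675, -0.943, 0, 0, 0, -0.141, 1],
])

```text
clock: 1.1
eef_pos: [311.0, 302.1, 213.3]
eef_rot: [-3.141, -0.0, 2.423]
wrist_force: [0.4, 0.8, -0.0]
finger_gap: 17.4
finger_force: 0.0
```

jog_arm([
  [0.11, -0.16, 0, 0, 0, -0.024, 1],
  [0.22, -0.32, 0, 0, 0, -0.048, 1],
  [0.34, -0.47, 0, 0, 0, -0.071, 1],
  [0.45, -0.63, 0, 0, 0, -0.095, 1],
  [0.56, -0.79, 0, 0, 0, -0.118, 1],
  [0.675, -0.943, 0, 0, 0, -0.141, 1],
])

```text
clock: 1.6
eef_pos: [392.1, 188.9, 213.3]
eef_rot: [-3.141, -0.0, 2.202]
wrist_force: [0.4, 0.8, 0.5]
finger_gap: 0.5
finger_force: 0.0
```

jog_arm([
  [0.11, -0.16, 0, 0, 0, -0.024, 1],
  [0.22, -0.32, 0, 0, 0, -0.048, 1],
  [0.34, -0.47, 0, 0, 0, -0.071, 1],
  [0.45, -0.63, 0, 0, 0, -0.095, 1],
  [0.56, -0.79, 0, 0, 0, -0.118, 1],
  [0.675, -0.943, 0, 0, 0, -0.141, 1],
])

```text
clock: 2.1
eef_pos: [473.1, 75.7, 213.2]
eef_rot: [-3.141, -0.0, 1.98]
wrist_force: [1.0, 0.1, -0.2]
finger_gap: 0.4
finger_force: 0.0
```

jog_arm([
  [0.11, -0.16, 0, 0, 0, -0.024, 1],
  [0.22, -0.32, 0, 0, 0, -0.048, 1],
  [0.34, -0.47, 0, 0, 0, -0.071, 1],
  [0.45, -0.63, 0, 0, 0, -0.095, 1],
  [0.56, -0.79, 0, 0, 0, -0.118, 1],
  [0.675, -0.943, 0, 0, 0, -0.141, 1],
])

```text
clock: 2.6
eef_pos: [554.1, -37.4, 213.1]
eef_rot: [-3.141, -0.0, 1.758]
wrist_force: [0.7, 0.5, -0.1]
finger_gap: 0.5
finger_force: 0.0
```

jog_arm([
  [0.11, -0.16, 0, 0, 0, -0.024, 1],
  [0.22, -0.32, 0, 0, 0, -0.048, 1],
  [0.34, -0.48, 0, 0, 0, -0.071, 1],
  [0.45, -0.65, 0, 0, 0, -0.095, 1],
  [0.56, -0.81, 0, 0, 0, -0.118, 1],
  [0.675, -0.98, 0, 0, 0, -0.141, 1],
  [0.675, -0.98, 0, 0, 0, -0.141, 1],
])

```text
clock: 3.18
eef_pos: [635.6, -157.0, 212.1]
eef_rot: [-3.14, 0.0, 1.534]
wrist_force: [-0.6, -0.6, -0.4]
finger_gap: 0.2
finger_force: 0.0
```

jog_arm([
  [0, 0, -0.18, 0, 0, 0, 1],
  [0, 0, -0.36, 0, 0, 0, 1],
  [0, 0, -0.54, 0, 0, 0, 1],
  [0, 0, -0.71, 0, 0, 0, 1],
])

```text
clock: 3.52
eef_pos: [634.2, -153.4, 126.8]
eef_rot: [-3.141, -0.0, 1.539]
wrist_force: [1.0, 0.4, -0.6]
finger_gap: 0.4
finger_force: 0.0
```

jog_arm([
  [0, 0, -0.15, 0, 0, 0, 1],
  [0, 0, -0.3, 0, 0, 0, 1],
  [0, 0, -0.45, 0, 0, 0, 1],
  [0, 0, -0.6, 0, 0, 0, 1],
  [0, 0, -0.7, 0, 0, 0, 1],
  [0, 0, -0.7, 0, 0, 0, 1],
])

```text
clock: 4.02
eef_pos: [633.3, -153.2, 41.4]
eef_rot: [-3.137, -0.001, 1.539]
wrist_force: [-0.7, 0.7, -0.5]
finger_gap: 0.4
finger_force: 0.0
```

```bash
python3 - <<'E'
from h import *
c=snap('side','side1.png'); print(manip.read_state()['eef_pos'])
cv2.imwrite('pics/side1c.png',cv2.resize(c['frame'][150:420,50:450,::-1],(800,540)))
E
```

```text
[ 634.0700472  -153.51089322   43.22177885]
```

View pics/side1c.png

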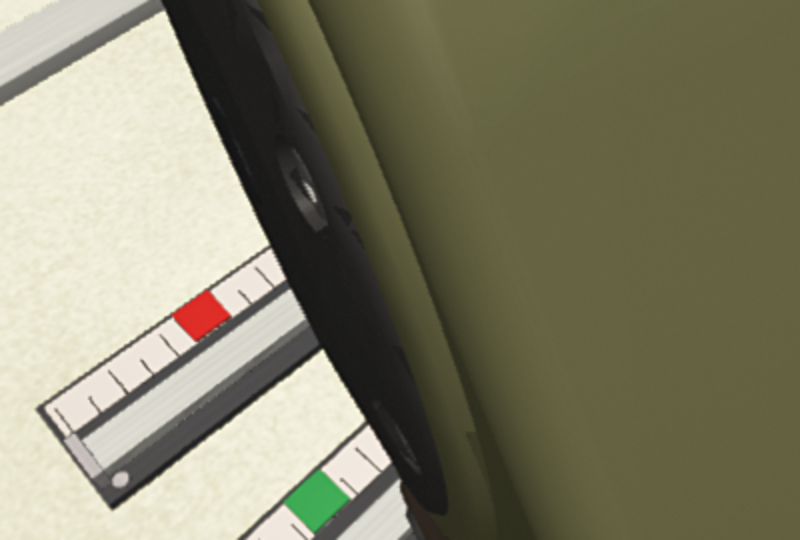

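The arm covers the stop in the side view; only the red mark at crop (200,315) and the green clip are visible. I'll go on with measured positions and force: first stroke to about y≈-5.

jog_arm([
  [0.001, 0.05, 0, 0, 0, 0, 1],
  [0.004, 0.1, 0, 0, 0, 0, 1],
  [0.005, 0.14, 0, 0, 0, 0, 1],
  [0.006, 0.18, 0, 0, 0, 0, 1],
  [0.008, 0.22, 0, 0, 0, 0, 1],
  [0.009, 0.26, 0, 0, 0, 0, 1],
  [0.01, 0.3, 0, 0, 0, 0, 1],
])

```text
clock: 4.65
eef_pos: [636.2, -118.3, 45.0]
eef_rot: [3.14, 0.002, 1.539]
wrist_force: [0.3, -6.4, 1.8]
finger_gap: 0.7
finger_force: 3.4
```

```bash
python3 - <<'E'
from h import *
c=snap('top','top2.png'); s=manip.read_state(); print(s['eef_pos'],s['wrist_force'])
d=snap('wrist','w2.png')
cv2.imwrite('pics/m2.png',np.hstack([cv2.resize(c['frame'],(400,300)),cv2.resize(d['frame'],(400,300))])[:,:,::-1])
E
```

```text
[ 636.25569758 -117.51112182   44.92908103] [-0.48485126 -3.75102696  2.46500038]
```

View pics/m2.png

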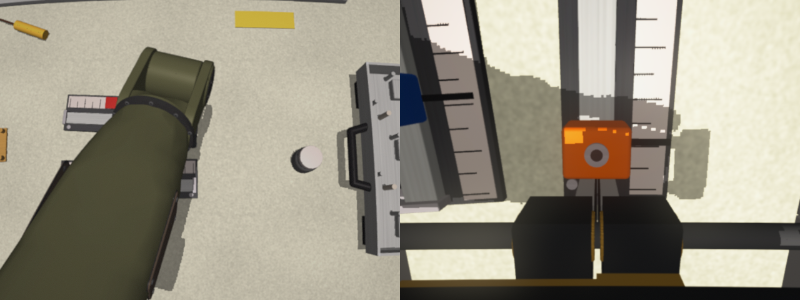

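The wrist camera (right) shows the fingers centred on the orange block's near face, with the pointer at about (650,142) in the combined image. The 6 N reading confirms contact. I'll finish the first stroke, then back off.

jog_arm([
  [0.003, 0.08, 0, 0, 0, 0, 1],
  [0.007, 0.2, 0, 0, 0, 0, 1],
  [0.011, 0.32, 0, 0, 0, 0, 1],
  [0.015, 0.44, 0, 0, 0, 0, 1],
  [0.019, 0.56, 0, 0, 0, 0, 1],
  [0.023, 0.68, 0, 0, 0, 0, 1],
  [0.027, 0.8, 0, 0, 0, 0, 1],
  [0.03, 0.88, 0, 0, 0, 0, 1],
])

```text
clock: 5.42
eef_pos: [640.0, -12.0, 44.8]
eef_rot: [3.14, 0.001, 1.539]
wrist_force: [1.8, -7.2, 2.3]
finger_gap: 0.5
finger_force: 3.8
```

jog_arm([
  [0, 0, 0, 0, 0, 0, 1],
  [-0.003, -0.08, 0, 0, 0, 0, 1],
  [-0.007, -0.2, 0, 0, 0, 0, 1],
  [-0.009, -0.25, 0, 0, 0, 0, 1],
  [-0.009, -0.25, 0, 0, 0, 0, 1],
  [-0.009, -0.25, 0, 0, 0, 0, 1],
  [-0.009, -0.25, 0, 0, 0, 0, 1],
  [-0.009, -0.25, 0, 0, 0, 0, 1],
])

```text
clock: 6.08
eef_pos: [638.4, -42.1, 44.2]
eef_rot: [-3.141, -0.0, 1.539]
wrist_force: [0.5, -0.6, 0.1]
finger_gap: 0.5
finger_force: 0.0
```

jog_arm([
  [0, 0, 0, 0, 0, 0, 1],
  [0, 0, 0, 0, 0, 0, 1],
  [0, 0, 0, 0, 0, 0, 1],
  [0, 0, 0, 0, 0, 0, 1],
  [0, 0, 0, 0, 0, 0, 1],
  [0, 0, 0, 0, 0, 0, 1],
])

```text
clock: 6.58
eef_pos: [638.5, -42.3, 44.3]
eef_rot: [3.142, 0.0, 1.539]
wrist_force: [0.7, -0.2, 0.3]
finger_gap: 0.3
finger_force: 0.0
```

```bash
cat >> h.py <<'E'
from scipy.spatial.transform import Rotation as Ro
def wcam(f):
    s=manip.read_state(); c=snap('wrist',f)
    M=np.eye(4); M[:3,:3]=Ro.from_euler('xyz',s['eef_rot']).as_matrix(); M[:3,3]=s['eef_pos']
    W=np.linalg.inv(M@np.array(c['hand_eye'])); c=dict(c); c['R']=W[:3,:3]; c['t']=W[:3,3]
    print(s['clock'],s['eef_pos'],s['wrist_force']); return c
E
python3 - <<'E'
from h import *
c=wcam('w3.png'); np.savez('w3.npz',**c)
for k in('orange','red'):
    m,l,s,ce=mask(c,k)
    print(k,[(s[i].tolist(),ce[i].round(1)) for i in range(1,len(s)) if s[i,4]>150])
E
```

```text
6.5833 [638.46197159 -42.2507868   44.27322776] [ 0.74403951 -0.1908308   0.25020861]
orange [([258, 121, 117, 93, 5627], array([317.9, 180.2]))]
red [([378, 4, 69, 69, 4426], array([411.6,  37.8]))]
```

View pics/w3.png

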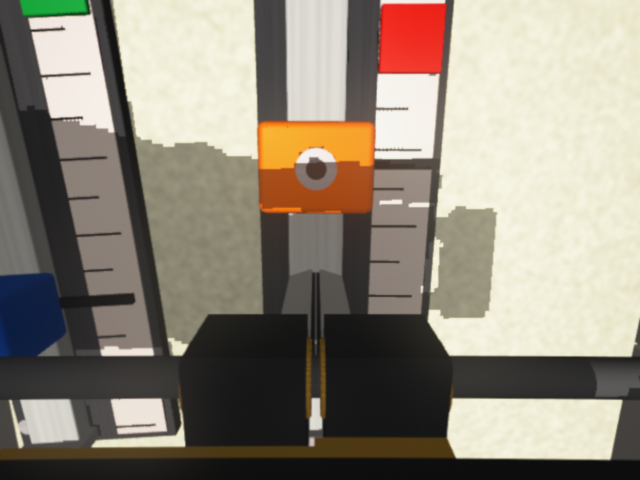

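The wrist view shows the orange screw at (316,169) and the black pointer at about row 163 (x≈405). The red mark is at (412,38), still well ahead, and the fingers are off the block. Now for the remaining distance.

```bash
python3 - <<'E'
from h import *
c=dict(np.load('w3.npz')); e=np.array([.034,.9994,0])
r=onz(c,411.6,37.8,15); s=onz(c,316,169,62.5); p=onz(c,405,163,24)
print('red',r,'screw',s,'pointer',p); print('remaining',(r-s)@e,(r-p)@e,'lat',(r-s)@[.9994,-.034,0])
g=cv2.cvtColor(c['frame'],cv2.COLOR_RGB2GRAY)[150:180,380:430].mean(1); print(g.round())
print('tcp->stop',(s-[638.46,-42.25,0])@e)
print('stereo red check', (np.array([687.5,72.5,0])-s)@e)
E
```

```text
red [688.45864976  72.90164199  15.        ] screw [641.51934295  16.60087887  62.5       ] pointer [684.79743866  15.59170058  24.        ]
remaining 57.86291908499019 57.40003661594925 lat 44.99691728439389
[158. 214. 240. 243. 243. 243. 242. 236. 200. 121.  79.  76.  75.  73.
  69.  68.  67.  66.  72. 100. 135. 145. 145. 145. 145. 144. 144. 144.
 144. 144.]
tcp->stop 58.91958600763815
stereo red check 57.42892399236184
```

Three estimates agree on about 57.5 mm remaining. I'll push about 47 mm, re-measure, then do the final few mm.

jog_arm([
  [0.003, 0.09, 0, 0, 0, 0, 1],
  [0.006, 0.18, 0, 0, 0, 0, 1],
  [0.009, 0.26, 0, 0, 0, 0, 1],
  [0.012, 0.35, 0, 0, 0, 0, 1],
  [0.015, 0.44, 0, 0, 0, 0, 1],
  [0.018, 0.53, 0, 0, 0, 0, 1],
  [0.02, 0.6, 0, 0, 0, 0, 1],
  [0.022, 0.65, 0, 0, 0, 0, 1],
])

```text
clock: 7.3
eef_pos: [641.2, 36.6, 44.3]
eef_rot: [3.141, 0.001, 1.54]
wrist_force: [1.6, -6.8, -0.5]
finger_gap: 0.5
finger_force: 3.5
```

```bash
python3 - <<'E'
from h import *
c=wcam('w4.png'); c=wcam('w4.png'); np.savez('w4.npz',**c)
cv2.imwrite('pics/w4c.png',cv2.resize(c['frame'][60:240,220:480,::-1],(780,540)))
E
```

```text
7.3 [641.17949778  36.5770152   44.28117617] [ 1.60416822 -6.80484521 -0.48547653]
7.35 [641.21382422  37.44892953  44.28960815] [ 1.7923432  -2.43371701 -0.80431545]
```

View pics/w4c.png

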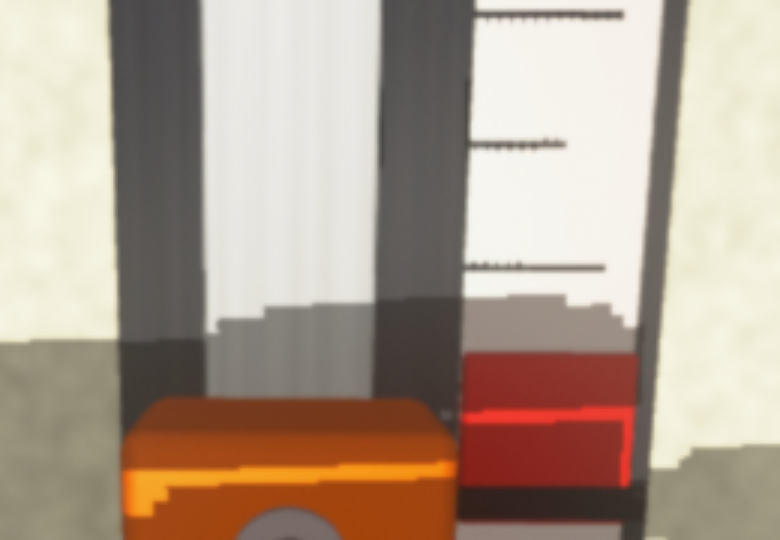

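The pointer (crop rows 488–520, x≈550) now covers the near edge of the red. The far red edge is at crop row 352.

```bash
python3 - <<'E'
from h import *
c=dict(np.load('w4.npz')); e=np.array([.034,.9994,0])
cv2.imwrite
f=onz(c,220+550/3,60+352/3,15); p=onz(c,220+550/3,60+504/3,24)
m,s,ce=blob(c,'orange',(317,230)); n=c['frame'][210:290,280:350].astype(int); 
h=cv2.cvtColor(c['frame'],cv2.COLOR_RGB2HSV)[215:300,285:350,1]; q=np.argwhere(h<110).mean(0); sc=onz(c,285+q[1],215+q[0],62.5)
print('far edge->pointer',(f-p)@e-15,f,p,'screw',sc,'rem',(np.array([688.4,72.7,15])-sc)@e, 'tcp off',(sc-[641.2,37.4,0])@e)
E
```

```text
far edge->pointer 9.632128266277544 [688.84219403  87.61866219  15.        ] [687.44368335  63.01932368  24.        ] screw [643.07360679  56.40008973  62.5       ] rem 17.831227688393025 tcp off 19.05239231160698
```

Remaining distance is 9–9.6 mm by pointer and by TCP offset; the screw blob is spoiled by the finger, so I ignore it. Final tap is 8 mm, then back off.

jog_arm([
  [0, 0.015, 0, 0, 0, 0, 1],
  [0.001, 0.03, 0, 0, 0, 0, 1],
  [0.001, 0.045, 0, 0, 0, 0, 1],
  [0.002, 0.06, 0, 0, 0, 0, 1],
  [0.002, 0.067, 0, 0, 0, 0, 1],
  [0.002, 0.067, 0, 0, 0, 0, 1],
])

```text
clock: 7.9
eef_pos: [641.2, 43.4, 44.3]
eef_rot: [-3.141, 0.001, 1.539]
wrist_force: [0.9, -5.4, 0.3]
finger_gap: 0.8
finger_force: 2.2
```

jog_arm([
  [-0.003, -0.08, 0, 0, 0, 0, 1],
  [-0.007, -0.2, 0, 0, 0, 0, 1],
  [-0.01, -0.3, 0, 0, 0, 0, 1],
  [-0.01, -0.3, 0, 0, 0, 0, 1],
  [-0.01, -0.3, 0, 0, 0, 0, 1],
])

```text
clock: 8.32
eef_pos: [640.1, 6.6, 44.2]
eef_rot: [-3.142, -0.0, 1.537]
wrist_force: [-0.7, 0.3, 0.1]
finger_gap: 0.7
finger_force: 0.0
```

```bash
python3 - <<'E'
from h import *
c=wcam('w5.png'); np.savez('w5.npz',**c)
cv2.imwrite('pics/w5c.png',cv2.resize(c['frame'][60:240,220:480,::-1],(780,540)))
E
```

```text
8.3167 [640.07509697   6.64382645  44.24218905] [-0.74403219  0.28164403  0.05622512]
```

View pics/w5c.png

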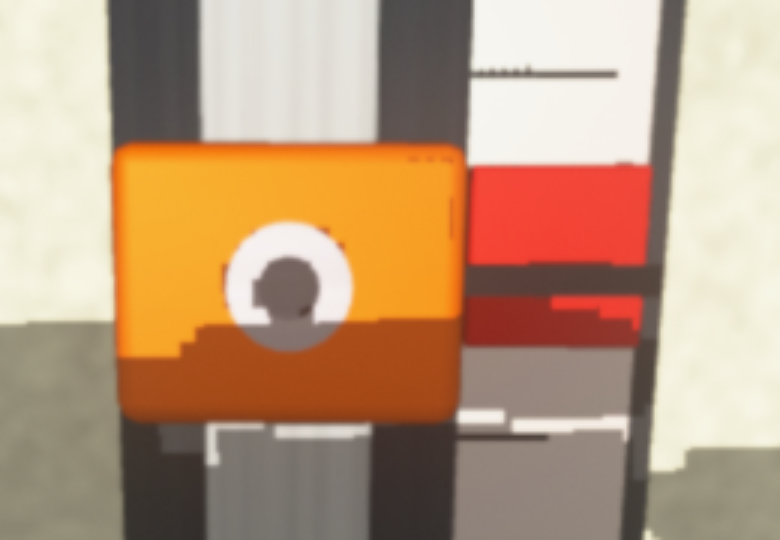

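The pointer (crop rows 264–296, centre 280) lies within the red (rows 165–347). I'll cast rays to check the offset.

```bash
python3 - <<'E'
from h import *
c=dict(np.load('w5.npz')); e=np.array([.034,.9994,0])
P=lambda u,v,z:onz(c,220+u/3,60+v/3,z)
a,b,p,s=P(555,165,15),P(550,347,15),P(560,280,24),P(288,287,62.5)
r=(a+b)/2; print((a-b)@e,'rem pointer',(r-p)@e,'rem screw',(r-s)@e,'stereo',(np.array([687.5,72.5,0])-s)@e)
E
```

```text
29.620296768605098 rem pointer 3.4229010826302746 rem screw 3.310221483008645 stereo 3.4289821316190503
```

The pointer is 3.4 mm short of the mark's centre, well within the ±15 mm, and it has not passed the centre. I'll lift clear and check blue and the jar from above.

jog_arm([
  [0, 0, 0.2, 0, 0, 0, 1],
  [0, 0, 0.4, 0, 0, 0, 1],
  [0, 0, 0.6, 0, 0, 0, 1],
  [0, 0, 0.8, 0, 0, 0, 1],
  [0, 0, 0.9, 0, 0, 0, 1],
  [0, 0, 0.9, 0, 0, 0, 1],
  [0, 0, 0.9, 0, 0, 0, 1],
])

```text
clock: 8.95
eef_pos: [640.0, 8.0, 151.6]
eef_rot: [-3.141, -0.0, 1.539]
wrist_force: [-0.7, -0.0, -0.6]
finger_gap: 0.4
finger_force: 0.0
```

```bash
python3 - <<'E'
from h import *
c=wcam('w6.png')
T=manip.camera('top')['frame'].astype(int); a=np.load('top0.npz')['frame'].astype(int)
print('jar region diff',abs(T[230:275,478:518]-a[230:275,478:518]).mean())
m,s,ce=blob(c,'red',(420,120)); print(s,ce)
for n in(): pass
print(manip.sign_off())
E
```

```text
8.95 [639.99205616   7.98193225 151.6377922 ] [-0.72285346 -0.01703544 -0.58919935]
jar region diff 33.45814814814815
[355 128  40  21 819] [374.42857143 137.98534799]
the job is handed in; nothing more can be done
None
```

The job is handed in: the orange stop's pointer stands over the red mark, about 3.4 mm short of its centre by the last measurement, reached in two taps with the gripper off in between and never run past. The arm kept clear of the blue stop and the jar, but I did not confirm their final positions: the jar image comparison came out inconclusive (mean difference 33, probably the changed lighting) and the blue stop was not measured again.

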